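# Stack the empty half-turn tote on the full one

### The arm

A 6-joint arm with a two-finger parallel gripper is mounted at the origin on a cart in front of the work surface, level with it; the furniture and walls round the work are solid. World frame = base frame: x ahead of the robot, y to its left, z up, the work surface at z = 0. Lengths are in m, angles in rad, forces in N, time in s.
With the tool pointing down it reaches from about 0.25 to 0.775 m from the base axis. Payload 4 kg.
Tool frame: the origin (TCP) lies midway between the tips of the shut fingers; the grasp point (between the pads) lies 19 mm behind it (robot.tcp_to_grasp is the z of the grasp point in the tool frame, in m); z points along the fingers, y is the line along which they close (so a half turn about z gives the same grasp; the last joint's range is limited). The gripper opens to 94 mm and grips with 3 to 60 N. Pads are 16 mm wide; open, the fingers measure 119 mm over their backs; the gripper's body (75 mm by 177 mm) begins 78 mm behind the grasp point.
Start: joints at [-1.215, 0.087, 1.371, -0, 1.684, -0.103], TCP at [0.244, -0.493, 0.206] pointing down, gripper open.
Joint ranges: [-3.1, 3.1], [-0.76, 2.03], [0.27, 2.55], [-1.08, 4.22], [0.17, 2.65], [-2.57, 2.57]. Speed limits (rad/s): [2.79, 2.79, 3.14, 3.14, 3.14, 3.14].

### API

Orientations are given as [roll, pitch, yaw] about the fixed x, y, z axes, in that order (R = Rz(yaw) Ry(pitch) Rx(roll)).
In Python, from bench import robot gives the robot as it stands. The module is installed in compiled form; this text tells all that it offers.
- The arm moves only by the tool move_arm, never from a script. Its argument "motion" is one flat list of numbers, 7 for each row, row after row: the turn, a rotation vector about the tool's x, y, z in units of 45 degrees (1.0 is 45 degrees), then the shift along the tool's x, y, z in units of 100 mm (1.0 is 100 mm), then the opening, from 0 (shut) to 1 (fully open). A call has 1 to 12 rows; each row shifts and turns the commanded pose from where the row before left it, along the tool's axes as they then stand; what a row does not reach is not made up. A row lasts 1/12 s, in which the tool goes at most 41.7 mm and 7.16 degrees, less where a joint would pass 70% of its speed; a pose out of reach is approached as far as the arm can. A call with a number of a shift or a turn outside -1 to 1 is refused whole. A call with a gripper value outside its range is refused whole. The fingers move at their own pace and stop on an object; the grip force is fixed at half the most. Time passes only in rows, so rows that do not move let the fingers close. It gives the time, the measured TCP pose, the force, the opening and the grip force at its end, in the units of the state.
- robot.get_obs(): the state, without advancing time (a new reading comes with each control period).
- robot.snapshot(name): name is "scene" or "top" or "wrist"; returns the picture (400x640x3 uint8, red, green, blue); there is no depth.
- robot.get_calibration(name): a dict with "fx", "fy", "cx", "cy" (pixels), "k1" (the pictures are not rectified: a ray, as slopes to the right and down, at radius r is drawn at 1 + k1 r^2 times it, then the intrinsics apply), "R" (3x3) and "t" (3): a world point X has camera coordinates R X + t. Camera axes: x right, y down, z forward; pixel columns grow to the right and rows downward; lengths in m; the calibration is good to about 2 mm. A picture is of the moment at which its call begins: read the wrist's pose just before it. get_calibration takes no time and is no camera call; for the wrist camera it gives the pose at the moment of the call.
- robot.close_job(): hands the job in; it is judged then, once.
The state is a dict: "time": time; "joint_positions": joint angles; "qvel": joint speeds; "joint_torque": joint torques, N m; "tool_pos": TCP position; "ee_rot": TCP orientation; "wrist_force": force on the tool from outside, world axes, zero at the start; "wrist_torque": the same for the moment, N m; "width": finger opening in m; "finger_force": force on a finger pad.
Only numpy, scipy, OpenCV 4.12 (cv2) and the standard library are available. Lean on these libraries where they do the work, as an engineer would, in place of code of your own. Each camera call takes 0.05 s, during which the arm holds its last target. There are 200 camera calls.

### The job

Clear the island: put the empty green tote on top of the grey tote that holds the two bottle stoppers. The totes nest when their orange ends point the same way and stack when they point opposite ways; stack them, so that nothing presses on the stoppers, with the green tote level and its feet seated on the grey rim. Lower it into place rather than dropping it, leave the grey tote where it stands, and do not disturb the mug or the pepper mill.

Things in the scene. Friction and masses are not known exactly. Their poses are not given: they have to be found in the camera images.
- empty_tote: Empty green tote, one orange end, loose, 0.13-0.22 kg. 160 long (x) x 66 wide (y) x 80 mm high. Origin: centre of underside; z up, +x to the orange end. Rim band z 58-80 mm: upright faces 66 mm apart in y, 5.5 mm thick; grasp it across y at mid-length. Ribs 14 mm wide at x = +50 and -25 mm on both long sides stand out to y = +-33 mm, z 7-36 mm; bottom 138 x 44 mm, 49 mm over its feet.
- full_tote: Grey tote, same shape, size, origin and axes (+x to its orange end), loose, 0.7 kg, holding two stoppers. Mouth inside: 150 x 55 mm. Stacked (centres in line, orange ends pointing apart) the green ribs rest on this rim: green origin 73 mm above this origin, bottom 7 mm into the mouth with play 3 mm in y, 6 mm in x. Orange ends alike, the ribs drop into slots towards 36 mm, onto the stoppers.
- empty_tote_orange_end (a point): Top of the green tote's orange end: 78 mm from its centre along +x, 80 mm up. Rim slots, 19 mm wide and 44 mm deep, are cut in both long sides above the ribs, at x = +50 and -25 mm; between x = -15 and +40 mm the band is whole.
- full_tote_orange_end (a point): Top of the grey tote's orange end: 78 mm from its centre along +x, 80 mm up.
- stopper_0: White bottle stopper with dark rings, 35 mm across, 58 mm high, loose, standing in the grey tote; its top is about 63 mm above the worktop. Origin: centre of its underside.
- stopper_1: A second stopper, the same, also in the grey tote.
- spotted_mug: White mug with spots, 93 mm high, 114 mm long with its handle, 78 mm across; bystander. Origin at its underside, near its middle.
- pepper_mill: Brown wooden pepper mill, 55 mm across, 172 mm high; bystander. Origin: centre of its underside.

How it is judged:
By the outcome, as a careful person would: the job done as asked, in the order asked, and still so for the second after the job is handed in, with the robot touching nothing.
It also fails if it takes over 40 s, if anything falls off the work surface, if the arm or the gripper's body presses on something with over 40 N, if the wrist force passes 120 N, or if a joint passes its speed limit or range.

## Working session

There is one attempt and no reset: what is moved stays moved. The work goes in short steps, Python scripts to look and compute and a tool call to move; the robot and the scene stay as the last step left them, time stands still between calls to the robot, and variables do not carry over. Pictures are saved under pics/ and viewed, at most 10 in all, crops included, and the job is handed in when it is done.

Besides the shell and the picture viewer there is one more tool, called after "Call:" as name(argument=value, ...) on one line, values as JSON. move_arm: Moves the arm, as the interface text tells. Shifts and turns lie within -1 to 1; 1 stands for 100 mm of shift or 45 degrees of turn. Its arguments: {"type":"object","properties":{"motion":{"type":"array","items":{"type":"number"}}},"required":["motion"]}

```bash
mkdir -p pics; cat > h.py <<'E'
import numpy as np, cv2
from bench import robot
def snap(n,f):
    c=robot.get_calibration(n); im=robot.snapshot(n); cv2.imwrite(f'pics/{f}.png',im[:,:,::-1]); np.savez(f'pics/{f}.npz',im=im,**{k:c[k] for k in c}); return im,c
def load(f):
    d=np.load(f'pics/{f}.npz'); return d['im'],d
def onplane(c,uv,z):
    uv=np.atleast_2d(np.array(uv,float)); K=np.array([[c['fx'],0,c['cx']],[0,c['fy'],c['cy']],[0,0,1.]])
    p=cv2.undistortPoints(uv.reshape(-1,1,2),K,np.array([float(c['k1']),0,0,0])).reshape(-1,2)
    R=np.array(c['R']);t=np.array(c['t']); d=np.c_[p,np.ones(len(p))]@R; o=-R.T@t
    return o+d*((z-o[2])/d[:,2])[:,None]
def proj(c,X):
    X=np.atleast_2d(X)@np.array(c['R']).T+np.array(c['t']); s=X[:,:2]/X[:,2:]; s=s*(1+float(c['k1'])*(s**2).sum(1))[:,None]
    return s*[c['fx'],c['fy']]+[c['cx'],c['cy']]
E
python3 - <<'E'
from h import *
for n in ('top','scene'):
    im,c=snap(n,n+'0'); print(n,c)
o=robot.get_obs(); print(o['time'],o['tool_pos'],o['ee_rot'],o['width'],robot.tcp_to_grasp)
E
```

```text
top {'fx': 378.06660030536625, 'fy': 378.06660030536625, 'cx': 320.33779642966095, 'cy': 197.50371682255292, 'k1': -0.0005579793055582452, 'R': array([[-0.02530587, -0.99929944, -0.02757236],
       [-0.99254609,  0.02840483, -0.11851344],
       [ 0.1192136 ,  0.02436775, -0.99256956]]), 't': array([0.13783696, 0.62879464, 1.06138051])}
scene {'fx': 478.0827244233795, 'fy': 478.0827244233795, 'cx': 320.0720812122247, 'cy': 199.56446357436354, 'k1': 0.028958975974056986, 'R': array([[-0.73787555, -0.67470991,  0.01749891],
       [-0.30652929,  0.31190225, -0.89930906],
       [ 0.60131479, -0.66894209, -0.4369634 ]]), 't': array([0.51757335, 0.21241948, 1.17619063])}
0.1 [ 0.24338658 -0.49266418  0.20442872] [-3.13962691e+00 -1.68457225e-04  4.58755008e-01] 0.09414991010129753 -0.0188
```

View pics/top0.png

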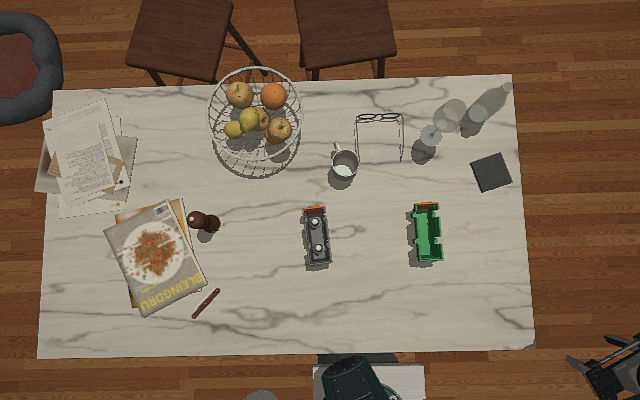

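View pics/scene0.png

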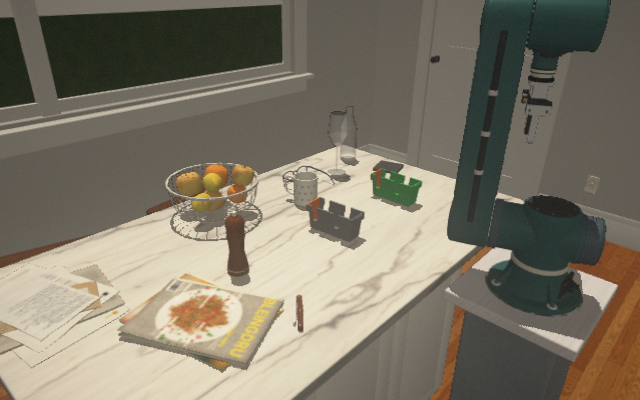

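The top view shows the green tote near (427,232) and the grey one near (316,237), both with orange ends towards +x (up in the image). The green tote therefore needs a half turn. The mug is at (344,162) and the mill at (203,221).

```bash
python3 - <<'E'
from h import *
im,c=load('top0')
hsv=cv2.cvtColor(im,cv2.COLOR_RGB2HSV)
g=cv2.inRange(hsv,(45,90,50),(80,255,255)); o=cv2.inRange(hsv,(3,150,90),(18,255,255))
for n,m,roi in(('green',g,(400,460,190,275)),('orangeG',o,(405,450,195,215)),('orangeK',o,(295,335,198,216))):
    a,b,y0,y1=roi; mm=np.zeros_like(m); mm[y0:y1,a:b]=m[y0:y1,a:b]
    p=cv2.findNonZero(mm); r=cv2.minAreaRect(p); print(n,len(p),r, onplane(c,cv2.boxPoints(r),.08)[:,:2].round(3).tolist(), onplane(c,r[0],.08).round(3))
# grey tote rough: corners by eye box
print(onplane(c,[[316,237],[427,232],[344,162],[203,225]],.08).round(3))
for a,b,y0,y1,f in((400,455,190,275,'g'),(290,345,195,280,'k')):
    pass
k=np.hstack([cv2.resize(im[190:280,a:a+60],None,fx=6,fy=6,interpolation=2) for a in(285,398)])
cv2.imwrite('pics/crop0.png',k[:,:,::-1]); print(k.shape)
c=robot.get_calibration('wrist'); print(c['fx'],c['cx'],c['cy'],-np.array(c['R']).T@c['t'],c['R'])
E
```

```text
green 1079 ((426.6396484375, 232.87416076660156), (57.01908493041992, 28.42146110534668), 86.633544921875) [[0.599, -0.131], [0.601, -0.209], [0.445, -0.209], [0.442, -0.132]] [[ 0.521 -0.17   0.08 ]]
orangeG 46 ((426.0, 203.5), (3.0, 22.0), 90.0) [[0.607, -0.143], [0.606, -0.204], [0.597, -0.203], [0.599, -0.143]] [[ 0.602 -0.173  0.08 ]]
orangeK 43 ((312.9461669921875, 207.06927490234375), (2.108590602874756, 22.20221710205078), 82.87498474121094) [[0.601, 0.172], [0.607, 0.111], [0.601, 0.11], [0.595, 0.172]] [[0.601 0.141 0.08 ]]
[[ 0.518  0.135  0.08 ]
 [ 0.523 -0.171  0.08 ]
 [ 0.727  0.05   0.08 ]
 [ 0.559  0.451  0.08 ]]
(540, 720, 3)
330.2661389942323 319.15466946561907 199.48321589630845 [ 0.31483811 -0.45728691  0.38360433] [[ 0.44252972 -0.89674919 -0.00288607]
 [-0.86123525 -0.42589662  0.2772831 ]
 [-0.24988257 -0.12022043 -0.96078393]]
```

View pics/crop0.png

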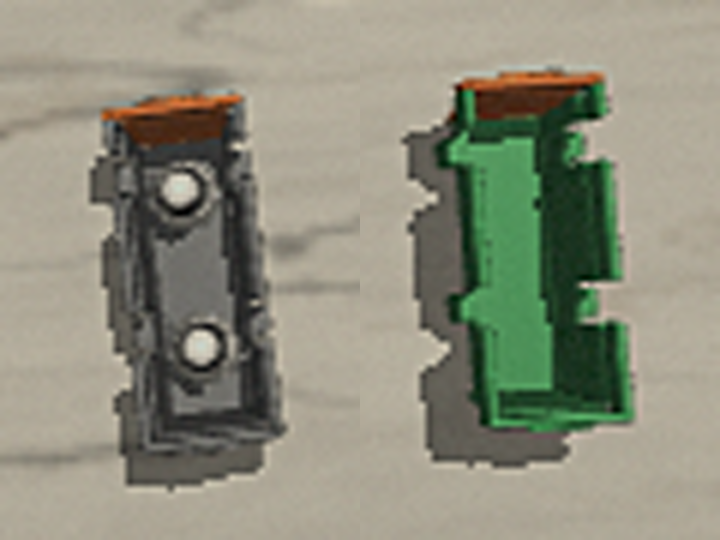

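The crop shows both totes clearly, with orange ends up. Rim corners in crop pixels are green (460,88), (605,78), (632,418), (483,428) and grey (103,112), (243,98), (283,432), (143,448). Next I get their poses and plan the approach.

```bash
python3 - <<'E'
from h import *
im,c=load('top0')
for n,ox,P in(('green',398-60,[(460,88),(605,78),(632,418),(483,428)]),('grey',285,[(103,112),(243,98),(283,432),(143,448)])):
    uv=[(ox+u/6-.5,190+v/6-.5) for u,v in P]; X=onplane(c,uv,.08)[:,:2]
    d=(X[0]+X[1]-X[2]-X[3])/2; print(n,X.mean(0).round(4),'len',np.linalg.norm(d).round(4),'wid',np.linalg.norm(X[0]-X[1]).round(4),np.linalg.norm(X[2]-X[3]).round(4),'yaw',np.degrees(np.arctan2(d[1],d[0])).round(2))
E
```

```text
green [ 0.5249 -0.1749] len 0.1555 wid 0.0669 0.0675 yaw 0.82
grey [0.524  0.1327] len 0.1551 wid 0.0656 0.0645 yaw 5.46
```

Call:
move_arm(motion=[0,0,0,0.328,-0.133,0,1,0,0,0,0.328,-0.133,0,1,0,0,0,0.328,-0.133,0,1,0,0,0,0.328,-0.133,0,1,0,0,0,0.328,-0.133,0,1,0,0,0,0.328,-0.133,0,1,0,0,0,0.328,-0.133,0,1,0,0,0,0.328,-0.133,0,1,0,0,0,0.328,-0.133,0,1,0,0,0,0.328,-0.133,0,1,0,0,0,0.328,-0.133,0,1,0,0,0,0.328,-0.133,0,1])

```text
time: 1.1
tool_pos: [0.5265, -0.174, 0.2049]
ee_rot: [-3.141, 0.001, 0.459]
wrist_force: [0.3, -0.6, 0.3]
width: 0.0941
finger_force: 0.0
```

Call:
move_arm(motion=[0,0,0.142,0,0,0,1,0,0,0.142,0,0,0,1,0,0,0.142,0,0,0,1,0,0,0.142,0,0,0,1,0,0,0,0,0,0,1,0,0,0,0,0,0,1])

```text
time: 1.6
tool_pos: [0.5256, -0.1756, 0.2049]
ee_rot: [-3.141, 0.001, 0.016]
wrist_force: [0.1, 0.3, -0.5]
width: 0.0938
finger_force: 0.0
```

```bash
python3 - <<'E'
from h import *
im,c=snap('wrist','w1'); o=robot.get_obs(); print(o['time'],o['tool_pos'],np.degrees(o['ee_rot']),o['joint_positions'],o['width'])
E
```

```text
1.65 [ 0.52559553 -0.17567276  0.20507315] [-1.79982844e+02  3.96522538e-02  8.73641828e-01] [-4.24859107e-01  9.72187144e-02  1.36071794e+00 -2.41111006e-05
  1.68440968e+00  1.13068667e+00] 0.09425298525697393
```

View pics/w1.png

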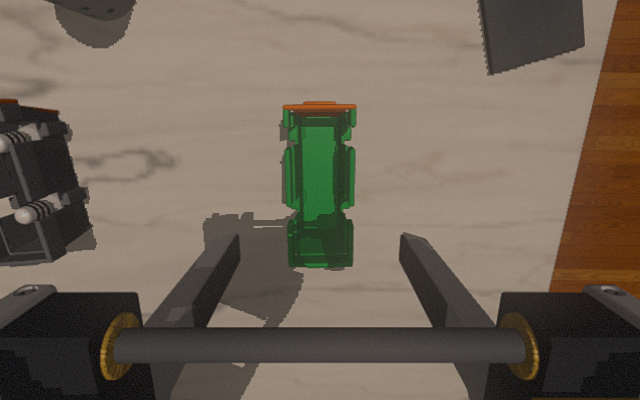

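The wrist view shows the green tote upright: orange rim edge at row 105, columns 283–356, and near rim end around row 267, columns 289–352. The grey tote is at the left edge. I measure its rim on the z = 80 mm plane.

```bash
python3 - <<'E'
from h import *
im,c=load('w1')
hsv=cv2.cvtColor(im,cv2.COLOR_RGB2HSV)
m=cv2.inRange(hsv,(3,120,60),(85,255,255)); m[:95]=0;m[275:]=0;m[:,:270]=0;m[:,370:]=0
o=cv2.inRange(hsv,(3,150,120),(18,255,255)); o[:95]=0;o[125:]=0;o[:,:270]=0;o[:,370:]=0
n,l,s,_=cv2.connectedComponentsWithStats(m); i=1+s[1:,4].argmax(); m=(l==i)
for v in list(range(99,130,3))+list(range(140,272,6)):
    x=np.nonzero(m[v])[0]
    if len(x): 
        X=onplane(c,[[x[0],v],[x[-1]+1,v]],.08); print(v,x[0],x[-1],X[:,:2].round(4).tolist(),'mid',X[:,1].mean().round(4),'w',(X[0,1]-X[1,1]).round(4))
print(np.nonzero(m.any(1))[0][[0,-1]],np.nonzero(o.any(1))[0][[0,-1]])
for v in (100,102,104,108,266,268,270): print(v,onplane(c,[[320,v]],.08).round(4))
E
```

```text
129 301 333 [[0.5832, -0.1581], [0.5836, -0.1879]] mid -0.173 w 0.0298
140 302 333 [[0.5734, -0.159], [0.5738, -0.1882]] mid -0.1736 w 0.0291
146 302 337 [[0.5679, -0.159], [0.5684, -0.192]] mid -0.1755 w 0.0329
152 302 333 [[0.5624, -0.159], [0.5629, -0.1885]] mid -0.1738 w 0.0294
158 302 332 [[0.5569, -0.1591], [0.5573, -0.1877]] mid -0.1734 w 0.0287
164 302 333 [[0.5513, -0.1591], [0.5517, -0.1888]] mid -0.1739 w 0.0297
170 303 332 [[0.5456, -0.16], [0.5461, -0.188]] mid -0.174 w 0.028
176 303 332 [[0.5399, -0.16], [0.5404, -0.1882]] mid -0.1741 w 0.0282
182 302 334 [[0.5341, -0.1591], [0.5346, -0.1902]] mid -0.1746 w 0.0311
188 303 334 [[0.5283, -0.16], [0.5288, -0.1904]] mid -0.1752 w 0.0304
194 303 334 [[0.5224, -0.16], [0.5229, -0.1906]] mid -0.1753 w 0.0305
200 303 333 [[0.5164, -0.16], [0.5169, -0.1898]] mid -0.1749 w 0.0297
206 303 334 [[0.5104, -0.16], [0.5109, -0.1909]] mid -0.1755 w 0.0308
212 303 334 [[0.5043, -0.1601], [0.5048, -0.1911]] mid -0.1756 w 0.031
218 303 331 [[0.4982, -0.1601], [0.4986, -0.1883]] mid -0.1742 w 0.0283
224 309 320 [[0.492, -0.166], [0.4922, -0.1777]] mid -0.1718 w 0.0118
[127 228] [102 109]
100 [[ 0.6085 -0.1749  0.08  ]]
102 [[ 0.6068 -0.1749  0.08  ]]
104 [[ 0.6051 -0.1749  0.08  ]]
108 [[ 0.6017 -0.175   0.08  ]]
266 [[ 0.4467 -0.1775  0.08  ]]
268 [[ 0.4445 -0.1775  0.08  ]]
270 [[ 0.4422 -0.1775  0.08  ]]
```

```bash
python3 - <<'E'
from h import *
im,c=load('w1'); f=im.astype(int)
m=((f[:,:,1]>f[:,:,0]*1.25)|(f[:,:,0]>f[:,:,2]*2.0)); m[:95]=0;m[275:]=0;m[:,:270]=0;m[:,370:]=0
for v in list(range(101,128,3))+list(range(140,272,8)):
    x=np.nonzero(m[v])[0]
    if len(x): 
        X=onplane(c,[[x[0],v],[x[-1]+1,v]],.08); print(v,x[0],x[-1],X[:,0].mean().round(4),X[:,1].round(4),'mid',X[:,1].mean().round(4),'w',(X[0,1]-X[1,1]).round(4))
print(np.nonzero(m[:,285:355].sum(1)>20)[0][[0,-1]])
E
```

```text
104 303 354 0.6052 [-0.1599 -0.2059] mid -0.1829 w 0.046
107 283 355 0.6025 [-0.1422 -0.2069] mid -0.1745 w 0.0647
110 283 355 0.5999 [-0.1421 -0.207 ] mid -0.1746 w 0.0648
113 283 355 0.5974 [-0.1421 -0.2071] mid -0.1746 w 0.065
116 283 355 0.5948 [-0.1421 -0.2072] mid -0.1746 w 0.0652
119 283 355 0.5922 [-0.142  -0.2073] mid -0.1747 w 0.0653
122 283 355 0.5896 [-0.142  -0.2075] mid -0.1747 w 0.0655
125 283 355 0.5869 [-0.1419 -0.2076] mid -0.1748 w 0.0656
140 289 347 0.5736 [-0.1472 -0.2009] mid -0.1741 w 0.0537
148 287 352 0.5663 [-0.1453 -0.2058] mid -0.1755 w 0.0605
156 284 354 0.559 [-0.1424 -0.208 ] mid -0.1752 w 0.0655
164 285 354 0.5515 [-0.1433 -0.2083] mid -0.1758 w 0.0651
172 285 354 0.544 [-0.1432 -0.2087] mid -0.1759 w 0.0655
180 285 353 0.5363 [-0.143  -0.2081] mid -0.1756 w 0.065
188 285 353 0.5285 [-0.1429 -0.2084] mid -0.1757 w 0.0655
196 286 353 0.5207 [-0.1438 -0.2088] mid -0.1763 w 0.065
204 287 353 0.5127 [-0.1447 -0.2091] mid -0.1769 w 0.0645
212 298 342 0.5046 [-0.1552 -0.1988] mid -0.177 w 0.0436
220 289 350 0.4964 [-0.1464 -0.2069] mid -0.1767 w 0.0605
228 287 352 0.488 [-0.1444 -0.2092] mid -0.1768 w 0.0649
236 288 352 0.4796 [-0.1452 -0.2096] mid -0.1774 w 0.0644
244 288 352 0.471 [-0.1452 -0.21  ] mid -0.1776 w 0.0648
252 288 351 0.4623 [-0.1451 -0.2093] mid -0.1772 w 0.0643
260 288 351 0.4534 [-0.145  -0.2097] mid -0.1773 w 0.0648
[102 267]
```

The rim measures 65 mm wide and 160 mm long, with centre (0.525, -0.176) and yaw about 1°, and the tool is already aligned over it. I descend 155 mm and close.

Call:
move_arm(motion=[0,0,0,0,0,0.3,1,0,0,0,0,0,0.3,1,0,0,0,0,0,0.3,1,0,0,0,0,0,0.3,1,0,0,0,0,0,0.2,1,0,0,0,0,0,0.15,1,0,0,0,0,0,0,1,0,0,0,0,0,0,1])

```text
time: 2.32
tool_pos: [0.5251, -0.1756, 0.0497]
ee_rot: [-3.141, 0.002, 0.014]
wrist_force: [0.6, -0.7, -0.2]
width: 0.0939
finger_force: 0.0
```

Call:
move_arm(motion=[0,0,0,0,0,0,0.6,0,0,0,0,0,0,0.6,0,0,0,0,0,0,0.6,0,0,0,0,0,0,0.6,0,0,0,0,0,0,0.6,0,0,0,0,0,0,0.6,0,0,0,0,0,0,0.6,0,0,0,0,0,0,0.6])

```text
time: 2.98
tool_pos: [0.5263, -0.176, 0.0514]
ee_rot: [3.141, -0.001, 0.013]
wrist_force: [-1.0, 0.7, 4.9]
width: 0.0654
finger_force: 30.0
```

Call:
move_arm(motion=[0,0,0,0,0,-0.05,0.5,0,0,0,0,0,-0.1,0.5,0,0,0,0,0,-0.2,0.5,0,0,0,0,0,-0.25,0.5,0,0,0,0,0,-0.25,0.5,0,0,0,0,0,-0.25,0.5,0,0,0,0,0,-0.25,0.5,0,0,0,0,0,-0.15,0.5,0,0,0,0,0,0,0.5,0,0,0,0,0,0,0.5])

```text
time: 3.82
tool_pos: [0.5261, -0.1759, 0.2012]
ee_rot: [3.141, -0.001, 0.013]
wrist_force: [-0.2, 0.2, -2.2]
width: 0.0657
finger_force: 30.0
```

```bash
python3 - <<'E'
from h import *
im,c=snap('wrist','w2'); o=robot.get_obs(); print(o['time'],o['tool_pos'],np.degrees(o['ee_rot']),o['width'],o['wrist_force'],o['wrist_torque'])
im,c=snap('scene','s2'); cv2.imwrite('pics/s2c.png',cv2.resize(im[90:290,270:570,::-1],None,fx=2,fy=2))
E
```

```text
3.8667 [ 0.52531231 -0.17551366  0.19952675] [-1.79965899e+02  8.17380853e-02  7.28845372e-01] 0.06583035950344016 [ 0.03602783  0.11518524 -2.22653651] [-0.00595698  0.06419529  0.00405282]
```

View pics/s2c.png

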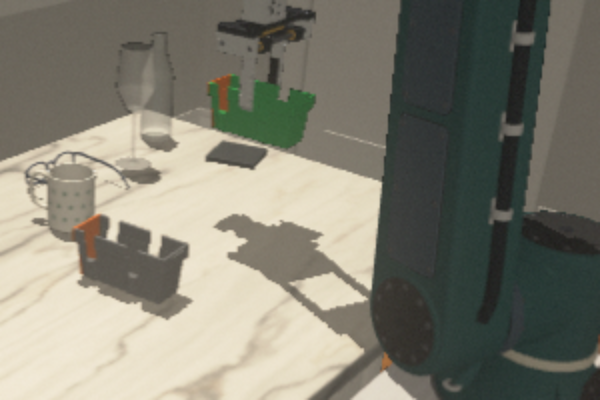

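View pics/w2.png

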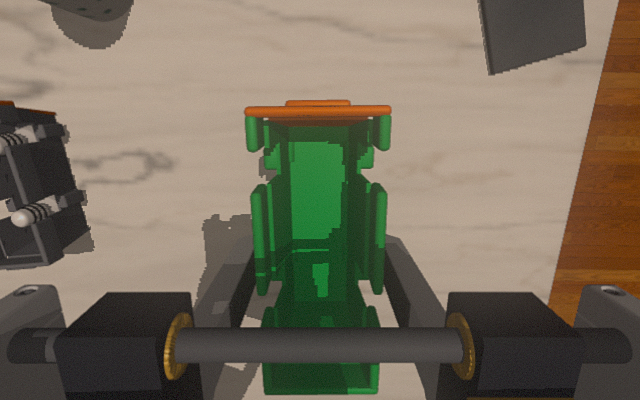

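The green tote is held level and clear of the worktop, with its orange rim at row 111 and near end at row 392. The grey tote, mug and other items are untouched. I shift 140 mm towards the grey tote, so it comes fully into the wrist view beside the held tote.

Call:
move_arm(motion=[0,0,0,0,-0.15,0,0.5,0,0,0,0,-0.25,0,0.5,0,0,0,0,-0.3,0,0.5,0,0,0,0,-0.3,0,0.5,0,0,0,0,-0.25,0,0.5,0,0,0,0,-0.15,0,0.5,0,0,0,0,0,0,0.5,0,0,0,0,0,0,0.5,0,0,0,0,0,0,0.5])

```text
time: 4.67
tool_pos: [0.5235, -0.0357, 0.1995]
ee_rot: [3.141, 0.002, 0.013]
wrist_force: [0.4, 0.5, -0.9]
width: 0.0658
finger_force: 30.0
```

```bash
python3 - <<'E'
from h import *
o=robot.get_obs(); im,c=snap('wrist','w3'); print(o['time'],o['tool_pos'],np.degrees(o['ee_rot']),o['width'])
k=cv2.resize(im[80:300,60:400,::-1],None,fx=2.3,fy=2.3,interpolation=cv2.INTER_CUBIC); cv2.imwrite('pics/w3c.png',k)
z=o['tool_pos'][2]+.0303
for n,uv in(('orange end',[[246,116],[391,116],[318,107]]),('near',[[263,392],[379,392]])): print(n,onplane(c,uv,z).round(4).tolist())
E
```

```text
4.6667 [ 0.52349769 -0.03571125  0.19953059] [1.79986783e+02 1.00441494e-01 7.37596166e-01] 0.06581919425489928
orange end [[0.5977, -0.0027, 0.2298], [0.5985, -0.066, 0.2298], [0.6019, -0.0341, 0.2298]]
near [[0.4469, -0.0049, 0.2298], [0.4477, -0.0703, 0.2298]]
```

View pics/w3c.png

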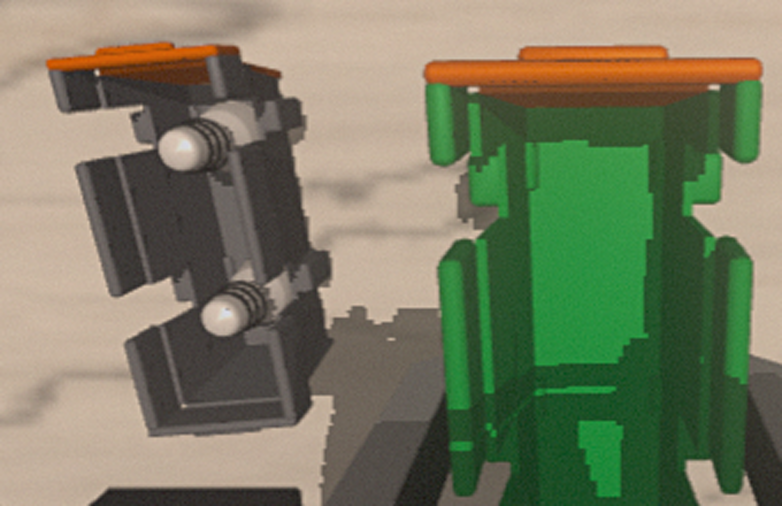

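The crop shows the grey tote fully, beside the held green one. Its top-left outer rim edge runs through crop pixels (78,165), (113,293), (127,340) and (150,433), the near end edge is at about row 430, and the orange cap's left end is at (47,65). I measure it from the mask edges.

```bash
python3 - <<'E'
from h import *
im,c=load('w3'); f=im.astype(int)
br=f.sum(2); 
# left outer top edge: first dark pixel per row
P=[]
for v in list(range(154,206,3))+list(range(232,266,3)):
    r=br[v,75:140]; x=np.nonzero(r<330)[0]
    # subpixel at half crossing
    if len(x) and x[0]>0:
        i=x[0]; a,b=r[i-1],r[i]; P.append((75+i-1+(a-330)/(a-b)+.0,v))
X=onplane(c,P,.08)[:,:2]; print(np.c_[P,X.round(4)])
s=np.polyfit(X[:,0],X[:,1],1); res=X[:,1]-np.polyval(s,X[:,0]); 
k=abs(res)<.0015; s=np.polyfit(X[k,0],X[k,1],1); print('left edge yaw',np.degrees(np.arctan(s[0])),k.sum(),len(k),'y at .524',np.polyval(s,.524))
# near end edge: last dark pixel per column
N=[]
for u in range(128,186,5):
    col=br[240:290,u]; x=np.nonzero(col<330)[0]
    N.append((u,240+x[-1]+.5))
print(np.c_[N,onplane(c,N,.08)[:,:2].round(4)])
o=(f[:,:,0]>f[:,:,2]*2)&(f[:,:,0]>150); o[:,200:]=0; o[:90]=0
vs,us=np.nonzero(o); i=us.argmin(); print('cap L',us[i],vs[i],onplane(c,[us[i],vs[i]],.078).round(4))
for u in (85,95,140,150,160):
    x=np.nonzero(o[:,u])[0]; 
    if len(x): print('cap far',u,x[0],onplane(c,[u,x[0]],.078).round(4))
# right end of cap top edge
row=[(v,np.nonzero(o[v])[0][[0,-1]]) for v in range(98,116) if o[v].any()]; print(row)
# held tote
g=((f[:,:,1]>f[:,:,0]*1.25)|(f[:,:,0]>f[:,:,2]*2.0)); g[:,:230]=0; g[:,410:]=0
for v in (108,110,112,114,116,130,145,200,220,280): 
    x=np.nonzero(g[v])[0]; print(v,x[0],x[-1]+1,onplane(c,[[x[0],v],[x[-1]+1,v]],.23).round(4)[:,:2].tolist())
E
```

```text
[[9.26888889e+01 1.54000000e+02 5.56800000e-01 1.69300000e-01]
 [9.37019868e+01 1.57000000e+02 5.54100000e-01 1.68900000e-01]
 [9.46850394e+01 1.60000000e+02 5.51300000e-01 1.68500000e-01]
 [9.56880734e+01 1.63000000e+02 5.48600000e-01 1.68000000e-01]
 [9.59030837e+01 1.66000000e+02 5.45800000e-01 1.68300000e-01]
 [9.69406393e+01 1.69000000e+02 5.43100000e-01 1.67900000e-01]
 [9.78061224e+01 1.72000000e+02 5.40300000e-01 1.67600000e-01]
 [9.87388060e+01 1.75000000e+02 5.37500000e-01 1.67200000e-01]
 [9.96833333e+01 1.78000000e+02 5.34700000e-01 1.66800000e-01]
 [1.00506494e+02 1.81000000e+02 5.31800000e-01 1.66600000e-01]
 [1.00968889e+02 1.84000000e+02 5.29000000e-01 1.66600000e-01]
 [1.02061224e+02 1.87000000e+02 5.26100000e-01 1.66100000e-01]
 [1.02883978e+02 1.90000000e+02 5.23300000e-01 1.65900000e-01]
 [1.03820896e+02 1.93000000e+02 5.20400000e-01 1.65500000e-01]
 [1.04759259e+02 1.96000000e+02 5.17500000e-01 1.65100000e-01]
 [1.05600000e+02 1.99000000e+02 5.14500000e-01 1.64800000e-01]
 [1.06108696e+02 2.02000000e+02 5.11600000e-01 1.64800000e-01]
 [1.07148148e+02 2.05000000e+
[... 1691 characters left out ...]
[102, 153])), (103, array([101, 153])), (104, array([ 94, 149])), (105, array([ 83, 138])), (106, array([ 80, 127])), (107, array([ 80, 114])), (108, array([ 80, 103])), (109, array([81, 92]))]
108 245 391 [[0.6011, -0.0025], [0.6019, -0.0658]]
110 245 391 [[0.6003, -0.0025], [0.6011, -0.0658]]
112 245 391 [[0.5994, -0.0024], [0.6002, -0.0659]]
114 245 390 [[0.5986, -0.0024], [0.5994, -0.0655]]
116 250 391 [[0.5978, -0.0045], [0.5985, -0.066]]
130 246 390 [[0.5918, -0.0025], [0.5926, -0.066]]
145 247 390 [[0.5852, -0.0026], [0.586, -0.0665]]
200 251 387 [[0.5596, -0.0032], [0.5604, -0.0669]]
220 252 386 [[0.5496, -0.0033], [0.5504, -0.0672]]
280 255 384 [[0.5176, -0.0034], [0.5184, -0.0683]]
```

The grey tote is at (0.523, 0.133) with yaw 5.6°, and the top view agrees within 1 mm. The green tote sits about 1.15° in yaw in the grip, so it needs a world turn of +184.5°, which is -4.10 units about tool z.

Call:
move_arm(motion=[0,0,-0.05,0,0,0,0.5,0,0,-0.1,0,0,0,0.5,0,0,-0.15,0,0,0,0.5,0,0,-0.15,0,0,0,0.5,0,0,-0.15,0,0,0,0.5,0,0,-0.15,0,0,0,0.5,0,0,-0.15,0,0,0,0.5,0,0,-0.15,0,0,0,0.5,0,0,-0.15,0,0,0,0.5,0,0,-0.15,0,0,0,0.5,0,0,-0.15,0,0,0,0.5,0,0,-0.15,0,0,0,0.5])

```text
time: 5.72
tool_pos: [0.5239, -0.0369, 0.2001]
ee_rot: [-3.141, 0.0, 1.312]
wrist_force: [-0.3, -0.2, -1.6]
width: 0.0658
finger_force: 30.0
```

Call:
move_arm(motion=[0,0,-0.15,0,0,0,0.5,0,0,-0.15,0,0,0,0.5,0,0,-0.15,0,0,0,0.5,0,0,-0.15,0,0,0,0.5,0,0,-0.15,0,0,0,0.5,0,0,-0.15,0,0,0,0.5,0,0,-0.15,0,0,0,0.5,0,0,-0.15,0,0,0,0.5,0,0,-0.15,0,0,0,0.5,0,0,-0.15,0,0,0,0.5,0,0,-0.15,0,0,0,0.5,0,0,-0.15,0,0,0,0.5])

```text
time: 6.72
tool_pos: [0.5239, -0.037, 0.2001]
ee_rot: [-3.141, -0.0, 2.726]
wrist_force: [-0.5, -0.3, -1.0]
width: 0.0663
finger_force: 30.0
```

Call:
move_arm(motion=[0,0,-0.15,0,0,0,0.5,0,0,-0.15,0,0,0,0.5,0,0,-0.15,0,0,0,0.5,0,0,-0.1,0,0,0,0.5,0,0,-0.1,0,0,0,0.5,0,0,0,0,0,0,0.5,0,0,0,0,0,0,0.5])

```text
time: 7.3
tool_pos: [0.5239, -0.0366, 0.2002]
ee_rot: [-3.141, -0.0, -3.054]
wrist_force: [-0.3, -0.0, -1.0]
width: 0.0657
finger_force: 30.0
```

```bash
python3 - <<'E'
from h import *
o=robot.get_obs(); print(o['time'],o['tool_pos'],np.degrees(o['ee_rot']),o['width'],o['joint_positions'])
im,c=snap('wrist','w4'); cs=robot.get_calibration('wrist'); print(-np.array(c['R']).T@c['t'])
sc,_=snap('scene','s4')
a=im[60:400,200:440,::-1]; b=cv2.resize(sc[100:240,300:470,::-1],None,fx=2.43,fy=2.43,interpolation=2)
h=max(a.shape[0],b.shape[0]); pad=lambda q:np.pad(q,((0,h-q.shape[0]),(0,0),(0,0)))
cv2.imwrite('pics/v4.png',np.hstack([pad(a),pad(b)]))
E
```

```text
7.3 [ 0.52394563 -0.03663665  0.20021662] [-1.79994540e+02 -2.45441410e-02 -1.74979929e+02] 0.06565580544718262 [-1.77646751e-01  3.33552168e-02  1.43783234e+00 -2.05288687e-04
  1.67079350e+00 -1.83608033e+00]
[ 0.44269502 -0.04365868  0.37939994]
```

View pics/v4.png

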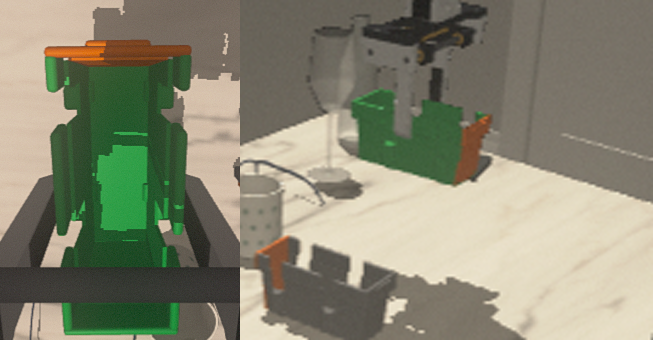

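The left panel shows the held tote in the wrist view with its orange end at row 50. The right panel shows the orange end now facing the robot, opposite to the grey one. I check for residual tilt and yaw before going across.

```bash
python3 - <<'E'
from h import *
from scipy.spatial.transform import Rotation as Ro
im,c=load('w4'); f=im.astype(int)
g=((f[:,:,1]>f[:,:,0]*1.25)|(f[:,:,0]>f[:,:,2]*2.0)); g[:,:230]=0; g[:,410:]=0
L=[];Rr=[]
for v in (105,108,110,125,140,195,210,225,270,275,280,373,380,386,390,394): 
    x=np.nonzero(g[v])[0]; 
    if len(x)==0: continue
    X=onplane(c,[[x[0],v],[x[-1]+1,v]],.23)[:,:2]; print(v,x[0],x[-1]+1,X.round(4).tolist(),'mid',X.mean(0).round(4),'w',np.linalg.norm(X[0]-X[1]).round(4))
print('rows',np.nonzero(g[:,300:340].sum(1)>10)[0][[0,-1]])
# scene: mask lower edge vs level model points
im,cs=load('s4'); f=im.astype(int)
m=(f[:,:,1]>f[:,:,0]*1.3)&(f[:,:,1]>f[:,:,2]*1.15); m[:,:335]=0;m[:,420:]=0;m[:120]=0;m[200:]=0
for u in range(346,400,6):
    x=np.nonzero(m[:,u])[0]; 
    if len(x): print(u,x[0],x[-1]+1,end=' | ')
print()
for tilt in(-2,0,2):
    R=Ro.from_euler('z',185.4,degrees=True)*Ro.from_euler('y',tilt,degrees=True)
    q=lambda p:proj(cs,R.apply(np.array(p)-[0,0,.069])+[.5235,-.0366,.219]).round(1).tolist()
    print(tilt,'bottom',q([[-69,-22,0],[69,-22,0]]*np.array([1e-3]*3)),'rim',q(np.array([[-80,-33,80],[-40,-33,80],[-10,-33,80],[35,-33,80]])*1e-3))
E
```

```text
105 286 388 [[0.4439, -0.058], [0.44, -0.0138]] mid [ 0.442  -0.0359] w 0.0443
108 245 391 [[0.4467, -0.0757], [0.4412, -0.0123]] mid [ 0.4439 -0.044 ] w 0.0636
110 245 391 [[0.4476, -0.0757], [0.442, -0.0122]] mid [ 0.4448 -0.0439] w 0.0637
125 245 391 [[0.454, -0.0755], [0.4483, -0.0112]] mid [ 0.4511 -0.0434] w 0.0645
140 247 390 [[0.4604, -0.0744], [0.4549, -0.0107]] mid [ 0.4577 -0.0426] w 0.064
195 251 387 [[0.4858, -0.0719], [0.4802, -0.0084]] mid [ 0.483  -0.0401] w 0.0637
210 252 386 [[0.4931, -0.0712], [0.4876, -0.0078]] mid [ 0.4904 -0.0395] w 0.0636
225 253 386 [[0.5007, -0.0705], [0.4951, -0.0067]] mid [ 0.4979 -0.0386] w 0.064
270 255 384 [[0.5246, -0.0687], [0.5189, -0.0043]] mid [ 0.5218 -0.0365] w 0.0646
275 255 384 [[0.5273, -0.0686], [0.5217, -0.0039]] mid [ 0.5245 -0.0363] w 0.0649
280 256 384 [[0.5301, -0.068], [0.5245, -0.0035]] mid [ 0.5273 -0.0358] w 0.0647
373 263 379 [[0.5872, -0.0621], [0.5816, 0.0017]] mid [ 0.5844 -0.0302] w 0.0641
380 263 379 [[0.5919, -0.0619], [0.5863, 0.0024]] mid [ 0.5891 -0.0298] w 0.0645
386 264 378 [[0.596, -0.0612], [0.5905, 0.0024]] mid [ 0.5932 -0.0294] w 0.0638
390 264 378 [[0.5988, -0.0611], [0.5932, 0.0028]] mid [ 0.596  -0.0291] w 0.064
394 265 376 [[0.6015, -0.0604], [0.5961, 0.002]] mid [ 0.5988 -0.0292] w 0.0626
rows [100 394]
346 141 148 | 352 139 166 | 358 136 168 | 364 156 170 | 370 157 171 | 376 141 173 | 382 142 175 | 388 144 169 | 
-2 bottom [[350.1, 166.0], [389.5, 175.8]] rim [[345.4, 141.3], [356.6, 143.7], [365.2, 145.6], [378.6, 148.4]]
0 bottom [[349.4, 165.1], [388.7, 176.3]] rim [[345.5, 140.5], [356.7, 143.3], [365.3, 145.5], [378.7, 148.9]]
2 bottom [[348.8, 164.2], [387.9, 176.9]] rim [[345.7, 139.6], [356.9, 142.9], [365.5, 145.4], [378.7, 149.3]]
```

The tote is level with yaw 5.6°, opposite to the grey one. To bring its centre over the grey tote I shift tool y by +1.686 and tool x by -0.158.

Call:
move_arm(motion=[0,0,0,-0.012,0.12,0,0.5,0,0,0,-0.024,0.25,0,0.5,0,0,0,-0.028,0.3,0,0.5,0,0,0,-0.028,0.3,0,0.5,0,0,0,-0.028,0.3,0,0.5,0,0,0,-0.024,0.25,0,0.5,0,0,0,-0.014,0.166,0,0.5,0,0,0,0,0,0,0.5,0,0,0,0,0,0,0.5])

```text
time: 8.15
tool_pos: [0.524, 0.1347, 0.2004]
ee_rot: [-3.141, -0.0, -3.049]
wrist_force: [0.1, -0.0, -0.6]
width: 0.0657
finger_force: 30.0
```

Call:
move_arm(motion=[0,0,0,0,0,0.15,0.5,0,0,0,0,0,0.2,0.5,0,0,0,0,0,0.15,0.5,0,0,0,0,0,0.08,0.5,0,0,0,0,0,0,0.5,0,0,0,0,0,0,0.5])

```text
time: 8.65
tool_pos: [0.5244, 0.1329, 0.1425]
ee_rot: [-3.141, -0.0, -3.052]
wrist_force: [-0.2, 0.5, -1.4]
width: 0.0657
finger_force: 30.0
```

```bash
python3 - <<'E'
from h import *
o=robot.get_obs(); print(o['time'],o['tool_pos'],np.degrees(o['ee_rot']),o['wrist_force'])
im,c=snap('wrist','w5'); f=im.astype(int)
sc,_=snap('scene','s5'); tp,ct=snap('top','t5')
a=im[40:400,190:450,::-1]; b=cv2.resize(sc[140:260,285:390,::-1],None,fx=3,fy=3,interpolation=2); d=cv2.resize(tp[180:290,290:350,::-1],None,fx=3.27,fy=3.27,interpolation=2)
pad=lambda q:np.pad(q,((0,360-q.shape[0]),(0,0),(0,0)))
cv2.imwrite('pics/v5.png',np.hstack([pad(a),pad(b),pad(d)[:360]]))
g=((f[:,:,1]>f[:,:,0]*1.25)|(f[:,:,0]>f[:,:,2]*2.0)); g[:,:230]=0; g[:,410:]=0
z=o['tool_pos'][2]+.03
for v in (110,125,200,220,275,380,390):
    x=np.nonzero(g[v])[0]; X=onplane(c,[[x[0],v],[x[-1]+1,v]],z)[:,:2]; print(v,x[0],x[-1]+1,X.mean(0).round(4))
E
```

```text
8.65 [0.5243767  0.13292119 0.14248761] [-1.79983050e+02 -2.72854569e-02 -1.74843044e+02] [-0.24143937  0.45417012 -1.3526964 ]
110 245 391 [0.4452 0.1254]
125 245 391 [0.4516 0.126 ]
200 251 387 [0.4859 0.1295]
220 253 386 [0.4957 0.1306]
275 255 384 [0.5249 0.1333]
380 263 379 [0.5894 0.1399]
390 264 378 [0.5962 0.1405]
```

View pics/v5.png

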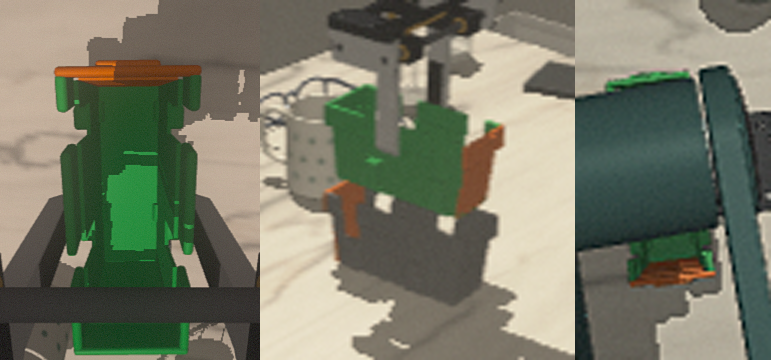

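The scene view shows the green tote just above the grey one, in line, with orange ends opposed. The measured centre (0.523, 0.133) matches the target. I lower 15 mm gently, then feel for contact.

Call:
move_arm(motion=[0,0,0,0,0,0.04,0.5,0,0,0,0,0,0.04,0.5,0,0,0,0,0,0.03,0.5,0,0,0,0,0,0.02,0.5,0,0,0,0,0,0.02,0.5,0,0,0,0,0,0,0.5,0,0,0,0,0,0,0.5])

```text
time: 9.38
tool_pos: [0.5243, 0.1336, 0.1273]
ee_rot: [-3.141, -0.0, -3.05]
wrist_force: [0.7, -0.1, -1.1]
width: 0.0656
finger_force: 30.0
```

Call:
move_arm(motion=[0,0,0,0,0,0.01,0.5,0,0,0,0,0,0.01,0.5,0,0,0,0,0,0.01,0.5,0,0,0,0,0,0,0.5,0,0,0,0,0,0,0.5])

```text
time: 9.8
tool_pos: [0.5245, 0.1336, 0.1245]
ee_rot: [-3.141, 0.0, -3.05]
wrist_force: [-0.9, -0.4, -1.3]
width: 0.0658
finger_force: 30.0
```

No contact yet, as expected (seating is at about 0.123).

Call:
move_arm(motion=[0,0,0,0,0,0.01,0.5,0,0,0,0,0,0,0.5,0,0,0,0,0,0,0.5])

```text
time: 10.05
tool_pos: [0.5246, 0.1336, 0.1244]
ee_rot: [-3.142, 0.001, -3.05]
wrist_force: [-0.9, 0.5, 3.4]
width: 0.0656
finger_force: 30.0
```

Call:
move_arm(motion=[0,0,0,0,0,0.008,0.5,0,0,0,0,0,0,0.5,0,0,0,0,0,0,0.5])

```text
time: 10.3
tool_pos: [0.5247, 0.1337, 0.1244]
ee_rot: [-3.142, 0.002, -3.05]
wrist_force: [-2.7, -0.3, 6.9]
width: 0.0659
finger_force: 30.0
```

Contact came at TCP z 0.1244, which is 73 mm above the grasp height of 0.0514, so it is seated. I release in steps, then check before retreating.

Call:
move_arm(motion=[0,0,0,0,0,-0.006,0.5,0,0,0,0,0,0,0.72,0,0,0,0,0,0,0.76,0,0,0,0,0,0,0.82,0,0,0,0,0,0,0.9,0,0,0,0,0,0,1,0,0,0,0,0,0,1,0,0,0,0,0,0,1,0,0,0,0,0,0,1])

```text
time: 11.05
tool_pos: [0.5244, 0.1336, 0.1232]
ee_rot: [-3.142, -0.0, -3.05]
wrist_force: [0.1, 0.3, -0.5]
width: 0.0936
finger_force: 0.0
```

Call:
move_arm(motion=[0,0,0,0,0,-0.05,1,0,0,0,0,0,-0.15,1,0,0,0,0,0,-0.25,1,0,0,0,0,0,-0.3,1,0,0,0,0,0,-0.3,1,0,0,0,0,0,-0.2,1,0,0,0,0,0,0,1,0,0,0,0,0,0,1])

```text
time: 11.72
tool_pos: [0.5251, 0.1337, 0.2499]
ee_rot: [3.142, 0.004, -3.05]
wrist_force: [-0.0, 0.3, -1.0]
width: 0.0941
finger_force: 0.0
```

```bash
python3 - <<'E'
from h import *
o=robot.get_obs(); print(o['time'],o['tool_pos'],o['wrist_force'],o['width'])
im,c=snap('wrist','w6'); sc,cs=snap('scene','s6')
a=im[60:330,190:450,::-1]; a=cv2.resize(a,None,fx=1.3,fy=1.3); b=cv2.resize(sc[150:265,275:395,::-1],None,fx=3.4,fy=3.4,interpolation=2)
h=max(a.shape[0],b.shape[0]); pad=lambda q:np.pad(q,((0,h-q.shape[0]),(0,0),(0,0)))
cv2.imwrite('pics/v6.png',np.hstack([pad(a),pad(b)]))
f=im.astype(int); g=((f[:,:,1]>f[:,:,0]*1.25)|(f[:,:,0]>f[:,:,2]*2.0)); g[:,:240]=0; g[:,400:]=0
for v in range(100,290,12):
    x=np.nonzero(g[v])[0]
    if len(x)>40: X=onplane(c,[[x[0],v],[x[-1]+1,v]],.153)[:,:2]; print(v,x[0],x[-1]+1,X.mean(0).round(4),np.linalg.norm(X[1]-X[0]).round(4))
f=sc.astype(int); m=(f[:,:,1]>f[:,:,0]*1.3)&(f[:,:,1]>f[:,:,2]*1.15); m[:,:290]=0;m[:,380:]=0;m[:150]=0;m[240:]=0
print([(u,*np.nonzero(m[:,u])[0][[0,-1]]) for u in range(308,356,6) if m[:,u].any()])
from scipy.spatial.transform import Rotation as Ro
R=Ro.from_euler('z',185.6,degrees=True)
for q in ([-80,-33,80],[-40,-33,80],[35,-33,80],[-70,-24,7],[65,-24,7]): print(q,proj(cs,R.apply(np.array(q)*1e-3)+[.523,.133,.073]).round(1))
E
```

```text
11.7167 [0.52509713 0.1337009  0.24991824] [-0.03268392  0.33433912 -0.96586175] 0.09410104440404371
112 279 358 [0.4496 0.1265] 0.0638
124 280 358 [0.459  0.1278] 0.0636
136 286 353 [0.4686 0.129 ] 0.0552
148 292 348 [0.4783 0.1303] 0.0466
160 281 357 [0.4884 0.1304] 0.0639
172 281 357 [0.4986 0.1314] 0.0645
184 282 357 [0.509  0.1327] 0.0643
196 282 357 [0.5196 0.1337] 0.065
208 283 356 [0.5305 0.1347] 0.0639
220 296 344 [0.5416 0.1362] 0.0425
232 286 354 [0.5529 0.1372] 0.0609
244 284 356 [0.5645 0.1383] 0.0651
256 285 355 [0.5763 0.1394] 0.064
268 285 355 [0.5884 0.1405] 0.0647
280 286 352 [0.6009 0.1407] 0.0617
[(308, np.int64(180), np.int64(187)), (314, np.int64(177), np.int64(205)), (320, np.int64(174), np.int64(208)), (326, np.int64(176), np.int64(209)), (332, np.int64(189), np.int64(211)), (338, np.int64(180), np.int64(214)), (344, np.int64(181), np.int64(216)), (350, np.int64(184), np.int64(209))]
[-80, -33, 80] [[306.2 180.2]]
[-40, -33, 80] [[317.5 183.9]]
[35, -33, 80] [[339.6 191. ]]
[-70, -24, 7] [[310.7 203.2]]
[65, -24, 7] [[349.5 216.9]]
```

View pics/v6.png

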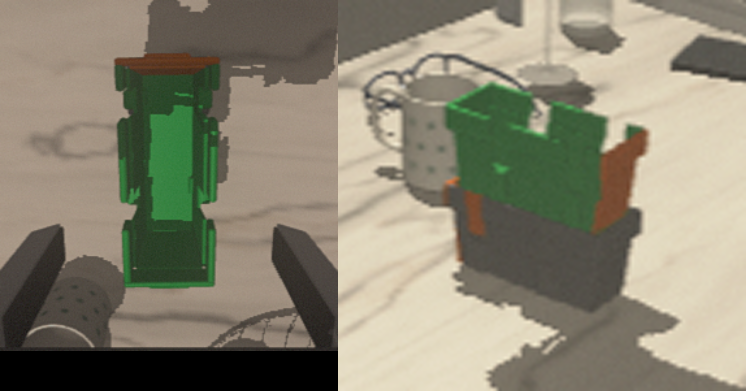

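The green tote stands level on the grey rim with orange ends opposed. Its rim width measures evenly at the 153 mm plane and its centre is (0.523, 0.134). The mug and everything else are untouched, and the arm is clear.

```bash
python3 -c "
from bench import robot
print(robot.close_job())"
```

```text
the job is handed in; nothing more can be done
None
```

The green tote is stacked level on the grey one with their orange ends pointing opposite ways; it was lowered into place (about 7 N at contact), the last pictures showed the grey tote and mug where they were, the arm went nowhere near the pepper mill, and the job was handed in at about 12 s.

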